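Set the press pressure and load the bushings

TASK

Get the press station ready for the next batch: first turn the pressure knob on the sloping console clockwise until its white pointer stands at the red index mark (leave the red mark itself where it is) and let go of the knob. Then carry the open blue tray level by its handle, with all four loose bushings in it, and set it down gently on the red plate, centred within the white corner marks and square with them. Leave the hammer, screwdriver, spanner, try square and oil bottle where they lie.

Things in the scene. Friction and masses are not known exactly. Their poses are not given: they have to be found in the camera images.
- console_foot (a point): Underside centre of the fixed blue-grey console, a wedge 170 mm deep (x), 180 mm wide (y), 35 mm high at its front (-x), 154 mm at its back, with a sloping top face that carries the dial.
- dial_centre (a point): Centre of the dial on the sloping face, 94 mm above the table. z is the knob's axis of turning, out of the face, leaning 35 degrees from vertical towards the low front; x points up the slope, y to the left as seen from the front. A white scale plate (160 mm across, 3 mm thick) lies under the knob.
- knob_grip (a point): Grip point of the knob: on its axis, 43 mm out from dial_centre along z. Straight black bar grip through the axis, 84 mm long, 18 mm wide, reaching from 15 to 63 mm out from dial_centre; pinch it across its 18 mm width. The point's -x is the pointing end of the bar (white stripe on top, white nose on the skirt). Under the bar is a round grey skirt 104 mm across, its top 15 mm out.
- knob (a joint): Angle of the knob, rad, 0 to 4.71, growing clockwise as seen looking onto the face. At 0 the pointer and bar stand at lower left, 0.785 rad clockwise of the dial's -x (half-way from -x to +y). About 0.12 N m of friction; stays where it is left. It starts 1.7 to 3.3 rad short of the mark, so take it in two or more grasps.
- index (a joint): Angle of the red index mark around the dial, rad, same zero and sense as knob: the pointer is at the mark when both values are equal. It is set for the job: do not move it.
- pointer (a point): Point straight ahead of the knob's white pointer nose, 60 mm from the axis, 5 mm out from the dial's centre along its axis; turns with the knob. It meets index_mark when the knob is set.
- index_mark (a point): The red index mark, a red tab 22 mm long and 9 mm wide, 5 mm high, standing on the white scale plate just outside the knob's skirt. This point lies on its centre line 60 mm from the axis, 5 mm out from the dial's centre along the axis.
- tray_mid (a point): Loose open blue tray standing on the table, 170 mm long (x), 120 mm wide (y), walls 30 mm high and 4 mm thick, about 0.6 kg with its bushings. The point is at its centre half-way up, 43.5 mm above its underside; z is up.
- tray_handle (a point): Centre of the tray's handle, 75 mm above the tray's underside: a black bar along the tray's x, 110 mm long, 16 mm wide (across y), 24 mm high, its top at 87 mm, on two posts 12 mm thick at x = -44 and +44 mm. Under the bar is free space down to the 30 mm walls and the bushings.
- bush0_mid (a point): Centre of a loose brass bushing, 34 mm across, 26 mm high, standing in the tray, its underside on the tray's 4 mm thick floor; 70 g.
- bush1_mid (a point): Centre of a loose brass bushing, 34 mm across, 26 mm high, standing in the tray, its underside on the tray's 4 mm thick floor; 70 g.
- bush2_mid (a point): Centre of a loose brass bushing, 34 mm across, 26 mm high, standing in the tray, its underside on the tray's 4 mm thick floor; 70 g.
- bush3_mid (a point): Centre of a loose brass bushing, 34 mm across, 26 mm high, standing in the tray, its underside on the tray's 4 mm thick floor; 70 g.
- plate_top (a point): Centre of the top of the fixed red steel plate, 220 mm long (x) by 170 mm wide (y), 12 mm thick (its top is 12 mm above the table). White corner marks frame the tray's place, 170 by 120 mm, centred here, long side along x; either way round is right.
- screwdriver: Loose screwdriver lying on the mat, 200 mm long and 26 mm high, handle towards the robot; origin under its middle. Bystander: leave alone.
- wrench: Loose steel spanner lying on the mat, 180 mm long and 8 mm high; origin under its middle. Bystander: leave alone.
- hammer: Loose hammer lying on the mat at the back, 260 mm long, 26 mm high; origin under its middle. Bystander: leave alone.
- oil: Loose yellow oil bottle with a red cap, 60 mm across and 150 mm tall, standing upright at the back; origin under it. Bystander: leave alone.
- square: Loose try square lying flat at the back: red stock 130 mm long, steel blade 200 mm long, 20 mm high; origin under the middle of the stock. Bystander: leave alone.
There are look-alikes about, which are no part of the job. Leave any green or orange look-alike of the part that bears tray_mid alone.

How it is judged:
By the outcome, as a careful person would: the job done as asked, in the order asked, and still so for the second after the job is handed in, with the robot touching nothing.
It also fails if it takes over 72 s, if anything falls off the work surface, if the arm or the gripper's body presses on something with over 40 N, if the wrist force passes 120 N, or if a joint passes its speed limit or range.

ROBOT

A 6-joint arm with a two-finger parallel gripper is mounted at the origin on the work surface. World frame = base frame: x ahead of the robot, y to its left, z up, the work surface at z = 0. Lengths are in m, angles in rad, forces in N, time in s.
With the tool pointing down it reaches from about 0.3 to 0.85 m from the base axis. Payload 4.2 kg.
Tool frame: the origin (TCP) lies between the finger pads; the fingertips stand 22 mm ahead of it and the grasp point (between the pads) lies 3 mm ahead of it; z points along the fingers, y is the line along which they close (so a half turn about z gives the same grasp; the last joint's range is limited). The gripper opens to 91 mm and grips with 3 to 60 N. Pads are 32 mm wide; open, the fingers measure 118 mm over their backs; the gripper's body (76 mm by 178 mm) begins 60 mm behind the grasp point.
Start: joints at [-1.206, 0.32, 1.565, -0, 1.257, -0.02], TCP at [0.216, -0.533, 0.236] pointing down, gripper open.
Joint ranges: [-3.11, 3.11], [-0.84, 2.01], [0.21, 2.61], [-1.34, 4.49], [0.05, 2.63], [-2.56, 2.56]. Speed limits (rad/s): [2.57, 2.57, 3.14, 3.14, 3.14, 3.14].

INTERFACE

Orientations are given as a unit quaternion [w, x, y, z].
In Python, from bench import env gives the robot as it stands.
- The arm moves only by the tool servo_tool, never from a script. Its argument "targets" is a list that holds one entry, the list of rows, each a list of 7 numbers: the turn, a rotation vector about the tool's x, y, z normalised to -1 to 1, where 1 is 45 degrees, then the shift along the tool's x, y, z normalised to -1 to 1, where 1 is 100 mm, then the closure, from -1 (fully open) to 1 (shut), so that 0 is half open. In form: [[[ax, ay, az, dx, dy, dz, fingers], ...]]. A call has exactly 8 rows; each row is the pose to reach, as a shift and turn from the pose commanded when the call began, along the tool's axes at that moment; what a row does not reach only later rows make up. A row lasts 1/10 s, in which the tool goes at most 50 mm and 8.59 degrees, less where a joint would pass 70% of its speed; a pose out of reach is approached as far as the arm can. A call with a number of a shift or a turn outside -1 to 1 is refused whole. A call with a gripper value outside its range is refused whole. The fingers move at their own pace and stop on an object; "grip_force" is the grip in N (left out, the last holds). Time passes only in rows, so rows that repeat a pose let the fingers close, or fill a call up. It gives the time, the measured TCP pose, the force, the opening and the grip force at its end, in the units of the state.
- env.observe(): the state, without advancing time (a new reading comes with each control period).
- env.capture(name): name is "side" or "top" or "wrist"; returns the picture (420x560x3 uint8, blue, green, red); there is no depth.
- env.camera_model(name): a dict with "vertical_fov" (degrees; the focal length in pixels is half the picture's height over the tangent of half this angle, whatever the lens; pixels are square), "cx", "cy" (the principal point, pixels), "R" (3x3) and "t" (3): a world point X has camera coordinates R X + t; the wrist camera has in their place "T_tool_cam" (4x4, takes a point from camera to tool coordinates, whose origin is the TCP and whose axes are the flange's). Camera axes: x right, y down, z forward; pixel columns grow to the right and rows downward; lengths in m; the calibration is good to about 2 mm. A picture is of the moment at which its call begins: read the wrist's pose just before it. camera_model takes no time and is no camera call.
- env.hand_in(): hands the job in; it is judged then, once.
Trained networks look in the newest picture that a camera, given by its name, has taken for a name from the list of things; names that differ only in an ending like _2 or _b are one class to them, and where a whole thing is asked for, a point or a joint stands for the part that bears it (a point fixed in the world has none). Each returns a list of dicts, best first, with "confidence" (0 to 1); they miss things now and then, are a little off and sometimes report something else, mostly with a low value. They report only what shows in the picture. A call takes as long as a camera call. They do not tell look-alikes from the thing itself.
- env.masks_of(camera, name): "mask" (420x560 bool, what is visible of it) and "extent" ([left, top, width, height] in pixels, round what is visible of it).
- env.spot_point(camera, name): "location" ([row, column] in pixels: a listed point, or the origin of a listed thing).
The state is a dict: "t": time; "joint_pos": joint angles; "qvel": joint speeds; "joint_torque": joint torques, N m; "tcp_pos": TCP position; "ee_rot": TCP orientation; "ft_force": force on the tool from outside, world axes, zero at the start; "torque": the same for the moment, N m; "gripper_width": opening from 0.0 (shut) to 1.0 (fully open); "grip_force": force on a finger pad.
Only numpy, scipy, OpenCV 4.12 (cv2) and the standard library are available. Lean on these libraries where they do the work, as an engineer would, in place of code of your own. Each camera call takes 0.05 s, during which the arm holds its last target. There are 200 camera calls.

## Working session

There is one attempt and no reset: what is moved stays moved. The work goes in short steps, Python scripts to look and compute and a tool call to move; the robot and the scene stay as the last step left them, time stands still between calls to the robot, and variables do not carry over. Pictures are saved under pics/ and viewed, at most 10 in all, crops included, and the job is handed in when it is done.

Besides the shell and the picture viewer there is one more tool, called by a JSON object that holds its "api" and its "payload", one argument or row to a line. servo_tool: Moves the arm, as the interface text tells. Its arguments: {"type":"object","properties":{"targets":{"type":"array"},"grip_force":{"type":"number"}},"required":["targets"]}

```bash
ls; mkdir -p pics; cat > h.py <<'E'
import numpy as np, cv2
from bench import env
from scipy.spatial.transform import Rotation as Rn
def Rq(q): return Rn.from_quat([q[1],q[2],q[3],q[0]]).as_matrix()
def cam(name,obs=None):
    m=env.camera_model(name); f=210/np.tan(np.radians(m["vertical_fov"])/2)
    if name=="wrist":
        o=obs or env.observe(); T=np.eye(4);T[:3,:3]=Rq(o["ee_rot"]);T[:3,3]=o["tcp_pos"]
        W=T@np.array(m["T_tool_cam"]); R=W[:3,:3].T; t=-R@W[:3,3]
    else: R=np.array(m["R"]);t=np.array(m["t"]).ravel()
    return f,m["cx"],m["cy"],R,t
def ray(c,rc):
    f,cx,cy,R,t=c; d=R.T@np.array([(rc[1]-cx)/f,(rc[0]-cy)/f,1]); return -R.T@t,d
def atz(c,rc,z):
    o,d=ray(c,rc); return o+d*(z-o[2])/d[2]
def onplane(c,rc,p,n):
    o,d=ray(c,rc); return o+d*(np.dot(n,p-o)/np.dot(n,d))
def proj(c,X):
    f,cx,cy,R,t=c; x=R@np.array(X)+t; return np.array([cy+f*x[1]/x[2],cx+f*x[0]/x[2]])
def tri(c1,p1,c2,p2):
    o1,d1=ray(c1,p1);o2,d2=ray(c2,p2);A=np.stack([d1,-d2],1)
    s=np.linalg.lstsq(A,o2-o1,rcond=None)[0];a=o1+s[0]*d1;b=o2+s[1]*d2
    return (a+b)/2,np.linalg.norm(a-b)
E
cat > a.py <<'E'
from h import *
np.set_printoptions(precision=4,suppress=True)
Z=dict(console_foot=0,dial_centre=.094,knob_grip=.094+.043*np.cos(.611),tray_mid=.0435,tray_handle=.075,plate_top=.012,bush0_mid=.017)
for cn in ["top","side"]:
    im=env.capture(cn); cv2.imwrite(f"pics/{cn}0.png",im); c=cam(cn); print(cn,"campos",-c[3].T@c[4],c[:3])
    for n in ["console_foot","dial_centre","knob_grip","pointer","index_mark","tray_mid","tray_handle","plate_top","bush0_mid"]:
        for r in env.spot_point(cn,n)[:5]:
            print(n,round(r["confidence"],2),np.array(r["location"]),atz(c,r["location"],Z[n]) if n in Z else "")
E
python3 a.py; python3 -c "
from h import *
o=env.observe();print(o)"
```

```text
pics
top campos [0.4132 0.0184 1.4531] (np.float64(431.39118723753296), 278.0370111691692, 209.2289084160939)
console_foot 0.71 [160.4 389.2] [ 0.7011 -0.3748  0.    ]
dial_centre 0.57 [186.3 272.3] [0.6031 0.0254 0.094 ]
dial_centre 0.51 [219.4 372.5] [ 0.4942 -0.2901  0.094 ]
knob_grip 0.75 [196.4 272. ] [0.5667 0.0265 0.1292]
knob_grip 0.23 [148.8 211.9] [0.718  0.212  0.1292]
pointer 0.9 [192.2 254.1] 
index_mark 0.61 [220.4 369.5] 
index_mark 0.5 [171.5 280.1] 
tray_mid 0.96 [269.6 284.1] [ 0.3375 -0.0097  0.0435]
tray_mid 0.83 [302.2 393.2] [ 0.229  -0.3602  0.0435]
tray_mid 0.69 [227.  382.6] [ 0.4719 -0.3339  0.0435]
tray_handle 0.82 [225.3 386. ] [ 0.4759 -0.3371  0.075 ]
tray_handle 0.73 [300.4 395.3] [ 0.2386 -0.3586  0.075 ]
tray_handle 0.66 [265.9 281.7] [ 0.3509 -0.0016  0.075 ]
plate_top 0.75 [235.2 186.4] [0.4534 0.3137 0.012 ]
bush0_mid 0.41 [240.3 393.5] [ 0.4283 -0.3754  0.017 ]
side campos [ 0.199  -0.8802  0.7192] (np.float64(428.2290504277503), 278.2099246643299, 213.29401843322418)
dial_centre 0.82 [202.5 304.2] [0.59   0.0357 0.094 ]
knob_grip 0.97 [191.2 299.
[... 565 characters left out ...]
.017 ]
{'t': 1.0, 'joint_pos': array([-1.20595746e+00,  3.19542480e-01,  1.56446982e+00, -2.17894599e-05,
        1.25739949e+00, -1.99960922e-02]), 'qvel': array([ 0.00055345,  0.00068397, -0.00091146,  0.00126441,  0.00124067,
       -0.00083272]), 'joint_torque': array([-1.29564338e-03, -4.12361991e+01, -2.32233113e+01,  7.26970565e-02,
        3.76365124e-02, -2.08307121e-06]), 'tcp_pos': array([ 0.2158633 , -0.53296696,  0.23602075]), 'ee_rot': array([9.08698535e-05, 9.81544158e-01, 1.91235609e-01, 5.30467426e-06]), 'ft_force': array([ 0.36408541, -0.48896374,  1.38841901]), 'torque': array([ 0.05497777, -0.03633654,  0.03535506]), 'grip_force': 0.0, 'gripper_width': 0.9990881253098788}
```

View pics/top0.png

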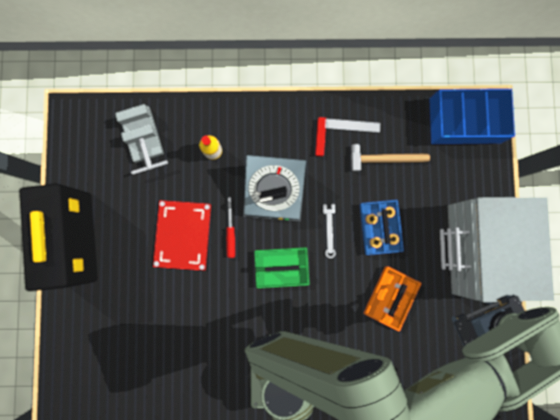

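View pics/side0.png

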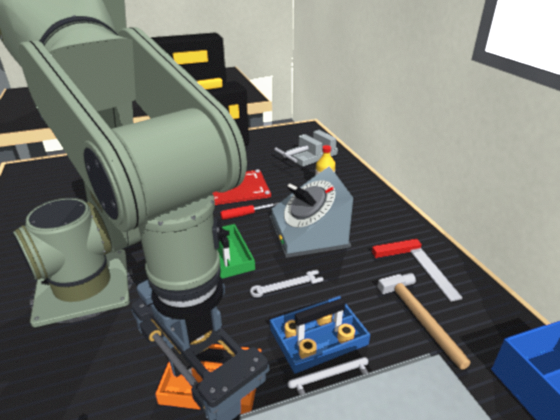

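The top view shows the knob near (272,190) with its pointer to the left and the red mark at about (279,170). The blue tray is at (382,228), the red plate at (182,235), and the look-alikes are green (282,268) and orange (392,298). Next I need geometry estimates and the first move.

```bash
cat > b.py <<'E'
from h import *
np.set_printoptions(precision=4,suppress=True)
ct,cs=cam("top"),cam("side")
for n,a,b in [("dial",(186.3,272.3),(202.5,304.2)),("grip",(196.4,272),(191.2,299.4)),("pointer",(192.2,254.1),(194.5,298.5)),("index",(171.5,280.1),(190.1,323.1)),("handle",(225.3,386),(312.2,321.3)),("plate",(235.2,186.4),(184.5,227.9))]:
    print(n,*tri(ct,a,cs,b))
im=cv2.imread("pics/top0.png")
for n in["console_foot","tray_mid","knob"]:
    for r in env.masks_of("top",n)[:4]:
        m=r["mask"].astype(np.uint8); k=cv2.findContours(m,cv2.RETR_EXTERNAL,cv2.CHAIN_APPROX_NONE)[0]
        print(n,r["confidence"],r["extent"],cv2.minAreaRect(max(k,key=cv2.contourArea)))
# red plate by colour
hsv=cv2.cvtColor(im,cv2.COLOR_BGR2HSV); m=cv2.inRange(hsv,(0,150,100),(10,255,255))|cv2.inRange(hsv,(170,150,100),(180,255,255))
k=max(cv2.findContours(m,cv2.RETR_EXTERNAL,cv2.CHAIN_APPROX_NONE)[0],key=cv2.contourArea)
bx=cv2.boxPoints(cv2.minAreaRect(k)); P=np.array([atz(ct,(v,u),.012) for u,v in bx]); print("plate",P,P.mean(0))
m=env.camera_model("wrist");print(m)
cv2.imwrite("pics/dialcrop.png",cv2.resize(im[140:240,230:330],None,fx=5,fy=5,interpolation=cv2.INTER_CUBIC))
E
python3 b.py
```

```text
dial [0.595  0.0278 0.0987] 0.015540961100696794
grip [0.568  0.0256 0.1397] 0.0052009364431446084
pointer [0.5881 0.0823 0.0931] 0.0065410974113160915
index [0.6357 0.0029 0.1435] 0.012525318842826367
handle [ 0.476  -0.3363  0.0788] 0.0006459593750948293
plate [0.4457 0.3114 0.0306] 0.014814193146418736
console_foot 0.6 [243.8, 154.5, 62.2, 65.8] ((273.72418212890625, 188.3103485107422), (58.29792785644531, 60.78929138183594), 4.763641834259033)
console_foot 0.5 [157.2, 202.8, 54.3, 66.9] ((182.49586486816406, 235.38995361328125), (52.95598602294922, 66.18890380859375), 4.184916019439697)
tray_mid 0.97 [259.0, 250.7, 50.2, 36.1] ((281.9144287109375, 267.63037109375), (37.05270767211914, 52.02349090576172), 86.42366790771484)
tray_mid 0.88 [365.1, 267.1, 58.6, 65.1] ((392.466064453125, 298.40496826171875), (39.907161712646484, 52.369232177734375), 25.34617805480957)
tray_mid 0.58 [360.6, 202.0, 45.2, 54.5] ((382.0182800292969, 227.16461181640625), (52.01325607299805, 39.75535202026367), 83.6598129272461)
tray_mid 0.42 [248.2, 163.6, 52.0, 46.8] ((274.5, 188.0), (44.0, 49.0), 90.0)
knob 0.6 [258.4, 173.6, 32.3, 31.3] ((273.5, 189.5), (29.0, 33.0), 90.0)
plate [[0.3501 0.4263 0.012 ]
 [0.5756 0.4108 0.012 ]
 [0.559  0.2319 0.012 ]
 [0.3337 0.2497 0.012 ]] [0.4546 0.3297 0.012 ]
{'vertical_fov': 59.20980971433106, 'cx': 287.11929403314247, 'cy': 206.72604758639778, 'T_tool_cam': array([[-0.0003, -0.9545, -0.2981,  0.0863],
       [ 1.    , -0.0001, -0.0009, -0.0013],
       [ 0.0008, -0.2981,  0.9545, -0.1488],
       [ 0.    ,  0.    ,  0.    ,  1.    ]])}
```

View pics/dialcrop.png

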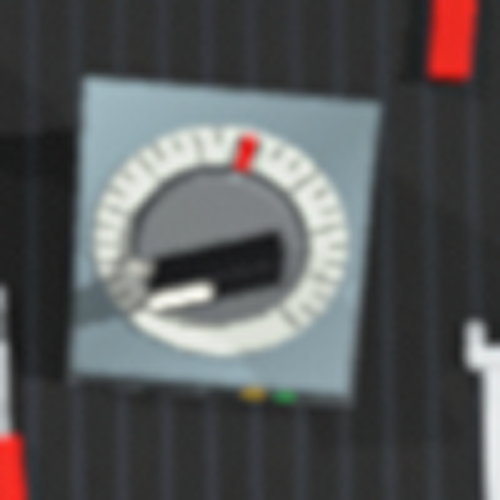

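The crop puts the pointer near 68° from the dial's −x and the red mark near 189°. The console and the plate are both yawed about −5°. I'll move to a viewing pose along the knob axis.

```bash
cat >> h.py <<'E'
from scipy.spatial.transform import Slerp
def dialframe(yaw):
    R=Rn.from_euler('z',yaw).as_matrix(); t=np.radians(35); c,s=np.cos(t),np.sin(t)
    return R@np.array([[c,0,-s],[0,1,0],[s,0,c]])
def knobR(D,a):
    p=-D[:,0]*np.cos(a)+D[:,1]*np.sin(a); z=-D[:,2]; return np.stack([p,np.cross(z,p),z],1)
def legs(p0,R0,p1,R1,n):
    S=Slerp([0,1],Rn.from_matrix([R0,R1])); p0,p1=np.array(p0),np.array(p1)
    for i in range(n):
        Ra=S(i/n).as_matrix(); Rb=S((i+1)/n).as_matrix()
        print(np.round(np.r_[Rn.from_matrix(Ra.T@Rb).as_rotvec()/(np.pi/4),Ra.T@(p1-p0)/n/.1],3).tolist())
E
python3 - <<'E'
from h import *
o=env.observe(); D=dialframe(np.radians(-5)); dc=np.array([.597,.027,.094])
legs(o["tcp_pos"],Rq(o["ee_rot"]),dc+.13*D[:,2],knobR(D,np.radians(68)),5)
E
```

```text
[-0.16, 0.06, -0.365, 0.994, -0.82, 0.071]
[-0.16, 0.06, -0.365, 1.184, -0.512, 0.038]
[-0.16, 0.06, -0.365, 1.279, -0.162, 0.054]
[-0.16, 0.06, -0.365, 1.27, 0.196, 0.116]
[-0.16, 0.06, -0.365, 1.158, 0.525, 0.219]
```

```bash
python3 - <<'E'
from h import *
o=env.observe(); D=dialframe(np.radians(-5)); dc=np.array([.597,.027,.094])
legs(o["tcp_pos"],Rq(o["ee_rot"]),dc+.13*D[:,2],knobR(D,np.radians(68)),7)
E
```

```text
[-0.114, 0.043, -0.261, 0.71, -0.585, 0.051]
[-0.114, 0.043, -0.261, 0.813, -0.433, 0.03]
[-0.114, 0.043, -0.261, 0.884, -0.261, 0.028]
[-0.114, 0.043, -0.261, 0.917, -0.079, 0.043]
[-0.114, 0.043, -0.261, 0.913, 0.104, 0.075]
[-0.114, 0.043, -0.261, 0.87, 0.278, 0.122]
[-0.114, 0.043, -0.261, 0.792, 0.436, 0.182]
```

{"api": "servo_tool", "payload": {
  "targets": [
    [[-0.02,0.01,-0.04,0.1,-0.08,0.01,-1],[-0.04,0.01,-0.08,0.2,-0.16,0.02,-1],[-0.05,0.02,-0.11,0.3,-0.25,0.02,-1],[-0.06,0.02,-0.14,0.4,-0.33,0.03,-1],[-0.08,0.03,-0.18,0.5,-0.41,0.04,-1],[-0.1,0.03,-0.21,0.58,-0.48,0.04,-1],[-0.11,0.04,-0.24,0.65,-0.54,0.05,-1],[-0.114,0.043,-0.261,0.71,-0.585,0.05,-1]]
  ]
}}

```text
t: 1.95
tcp_pos: [0.2599, -0.4511, 0.231]
ee_rot: [0.041, 0.955, 0.291, 0.025]
ft_force: [0.5, -0.4, 0.2]
gripper_width: 1.005
grip_force: 0.0
```

{"api": "servo_tool", "payload": {
  "targets": [
    [[-0.02,0.01,-0.04,0.12,-0.06,0,-1],[-0.04,0.01,-0.08,0.23,-0.12,0.01,-1],[-0.05,0.02,-0.11,0.34,-0.18,0.01,-1],[-0.06,0.02,-0.14,0.45,-0.24,0.02,-1],[-0.08,0.03,-0.18,0.56,-0.3,0.02,-1],[-0.1,0.03,-0.21,0.66,-0.35,0.03,-1],[-0.11,0.04,-0.24,0.75,-0.4,0.03,-1],[-0.114,0.043,-0.261,0.813,-0.433,0.03,-1]]
  ]
}}

```text
t: 2.75
tcp_pos: [0.3037, -0.3701, 0.2259]
ee_rot: [0.081, 0.917, 0.387, 0.05]
ft_force: [-0.2, -0.4, -0.0]
gripper_width: 0.997
grip_force: 0.0
```

{"api": "servo_tool", "payload": {
  "targets": [
    [[-0.02,0.01,-0.04,0.12,-0.04,0,-1],[-0.04,0.01,-0.08,0.24,-0.07,0.01,-1],[-0.05,0.02,-0.11,0.36,-0.11,0.01,-1],[-0.06,0.02,-0.14,0.48,-0.14,0.02,-1],[-0.08,0.03,-0.18,0.6,-0.18,0.02,-1],[-0.1,0.03,-0.21,0.7,-0.21,0.03,-1],[-0.11,0.04,-0.24,0.8,-0.24,0.03,-1],[-0.114,0.043,-0.261,0.884,-0.261,0.03,-1]]
  ]
}}

```text
t: 3.55
tcp_pos: [0.3475, -0.2892, 0.2206]
ee_rot: [0.12, 0.867, 0.477, 0.074]
ft_force: [0.3, -0.7, -0.3]
gripper_width: 0.998
grip_force: 0.0
```

{"api": "servo_tool", "payload": {
  "targets": [
    [[-0.02,0.01,-0.04,0.12,-0.01,0,-1],[-0.04,0.01,-0.08,0.24,-0.02,0.01,-1],[-0.05,0.02,-0.11,0.36,-0.03,0.02,-1],[-0.06,0.02,-0.14,0.48,-0.04,0.02,-1],[-0.08,0.03,-0.18,0.6,-0.05,0.03,-1],[-0.1,0.03,-0.21,0.71,-0.06,0.03,-1],[-0.11,0.04,-0.24,0.82,-0.07,0.04,-1],[-0.114,0.043,-0.261,0.917,-0.079,0.043,-1]]
  ]
}}

```text
t: 4.35
tcp_pos: [0.3912, -0.2083, 0.2155]
ee_rot: [0.157, 0.807, 0.561, 0.097]
ft_force: [0.0, -0.3, 0.2]
gripper_width: 1.002
grip_force: 0.0
```

{"api": "servo_tool", "payload": {
  "targets": [
    [[-0.02,0.01,-0.04,0.12,0.01,0.01,-1],[-0.04,0.01,-0.08,0.24,0.03,0.02,-1],[-0.05,0.02,-0.11,0.36,0.04,0.03,-1],[-0.06,0.02,-0.14,0.48,0.05,0.04,-1],[-0.08,0.03,-0.18,0.6,0.07,0.05,-1],[-0.1,0.03,-0.21,0.71,0.08,0.06,-1],[-0.11,0.04,-0.24,0.82,0.09,0.07,-1],[-0.114,0.043,-0.261,0.913,0.104,0.075,-1]]
  ]
}}

```text
t: 5.15
tcp_pos: [0.4349, -0.1273, 0.2105]
ee_rot: [0.193, 0.735, 0.639, 0.119]
ft_force: [-0.3, 0.1, 0.6]
gripper_width: 1.0
grip_force: 0.0
```

{"api": "servo_tool", "payload": {
  "targets": [
    [[-0.02,0.01,-0.04,0.12,0.04,0.02,-1],[-0.04,0.01,-0.08,0.23,0.07,0.03,-1],[-0.05,0.02,-0.11,0.35,0.11,0.05,-1],[-0.06,0.02,-0.14,0.46,0.15,0.06,-1],[-0.08,0.03,-0.18,0.57,0.18,0.08,-1],[-0.1,0.03,-0.21,0.68,0.22,0.09,-1],[-0.11,0.04,-0.24,0.78,0.25,0.11,-1],[-0.114,0.043,-0.261,0.87,0.278,0.122,-1]]
  ]
}}

```text
t: 5.95
tcp_pos: [0.4786, -0.0464, 0.2054]
ee_rot: [0.226, 0.655, 0.708, 0.14]
ft_force: [-0.2, -0.3, 0.6]
gripper_width: 0.997
grip_force: 0.0
```

{"api": "servo_tool", "payload": {
  "targets": [
    [[-0.02,0.01,-0.04,0.11,0.06,0.03,-1],[-0.04,0.01,-0.08,0.22,0.12,0.05,-1],[-0.05,0.02,-0.11,0.33,0.18,0.07,-1],[-0.06,0.02,-0.14,0.43,0.24,0.1,-1],[-0.08,0.03,-0.18,0.54,0.3,0.12,-1],[-0.1,0.03,-0.21,0.64,0.35,0.14,-1],[-0.11,0.04,-0.24,0.73,0.4,0.17,-1],[-0.114,0.043,-0.261,0.792,0.436,0.182,-1]]
  ]
}}

```text
t: 6.75
tcp_pos: [0.5224, 0.0347, 0.2004]
ee_rot: [0.256, 0.565, 0.768, 0.158]
ft_force: [-0.1, 0.2, 0.9]
gripper_width: 1.003
grip_force: 0.0
```

```bash
cat > w.py <<'E'
from h import *
import sys
np.set_printoptions(precision=4,suppress=True)
o=env.observe(); im=env.capture("wrist"); cv2.imwrite("pics/%s.png"%sys.argv[1],im); c=cam("wrist",o)
print(o["t"],o["joint_pos"],o["tcp_pos"],o["ft_force"]); print(Rq(o["ee_rot"]))
for n in sys.argv[2:]:
    for r in env.spot_point("wrist",n)[:4]: print(n,round(r["confidence"],2),r["location"])
E
python3 w.py wk1 dial_centre knob_grip pointer index_mark
```

```text
6.75 [ 0.1094  0.0524  2.1734 -0.3413  0.3309  0.0982] [0.5224 0.0347 0.2004] [-0.1077  0.1898  0.8632]
[[-0.2295  0.7875  0.572 ]
 [ 0.9494  0.3105 -0.0465]
 [-0.2143  0.5324 -0.8189]]
dial_centre 0.87 [208.3, 286.3]
knob_grip 0.87 [229.7, 284.4]
pointer 0.95 [140.0, 286.5]
index_mark 0.61 [248.5, 350.4]
```

View pics/wk1.png

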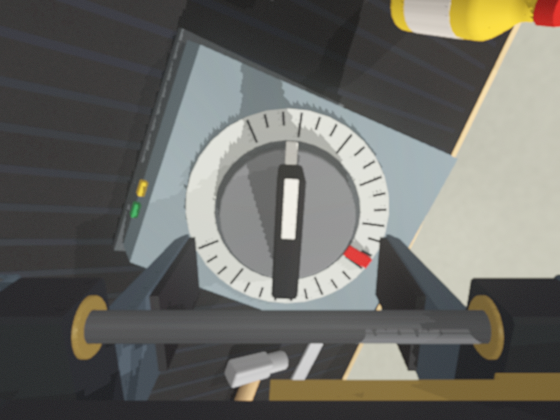

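The wrist view looks straight onto the knob: bar vertical with its nose at (291,150), red tab at (357,257), dial centred near (287,207). I'll measure in the dial plane.

```bash
cat > d.py <<'E'
from h import *
import sys
np.set_printoptions(precision=4,suppress=True)
def dial(name,o,yaw=np.radians(-5),dc=np.array([.597,.027,.094])):
    im=cv2.imread(f"pics/{name}.png"); c=cam("wrist",o); D=dialframe(yaw); n=D[:,2]
    L=lambda u,v,h:(D.T@(onplane(c,(v,u),dc+h*n,n)-dc))*1000
    hsv=cv2.cvtColor(im,cv2.COLOR_BGR2HSV)
    red=((hsv[...,0]<8)|(hsv[...,0]>172))&(hsv[...,1]>150)&(hsv[...,2]>100)
    k,lab,st,ce=cv2.connectedComponentsWithStats(red.astype(np.uint8))
    for i in range(1,k):
        if st[i,4]>60:
            p=L(*ce[i],5.); p=L(*ce[i],.005); print("red",st[i,4],ce[i],p,"r",np.hypot(*p[:2]))
    return L,im,c,D
E
python3 - <<'E'
from d import *
o=env.observe(); L,im,c,D=dial("wk1",o)
for n,u,v,h in [("edge1",180,30,0),("edge2",455,155,0),("stripeA",291,180,.063),("stripeB",288,238,.063),("bartop_nose",291,166,.063),("bartop_tail",285,298,.063),("nose",291,150,.005),("skirtR",358,210,.015),("skirtL",216,205,.015),("skirtT",291,140,.015),("discL",186,207,.003),("discR",389,207,.003),("discT",289,108,.003)]: print(n,L(u,v,h))
a,b=L(180,30,0),L(455,155,0); print("yaw corr deg",np.degrees(np.arctan2(-(b-a)[0],-(b-a)[1]*-1)), np.degrees(np.arctan2((a-b)[0],(a-b)[1])))
E
```

```text
red 634 [547.2003  12.5315] [110.4256 192.8383   5.    ] r 222.21707226806365
red 289 [357.0588 256.4014] [ 68.6156 -16.1481   5.    ] r 70.49017226518636
edge1 [-115.3723   90.676     0.    ]
edge2 [103.4526  86.0448  -0.    ]
stripeA [-10.7131  34.703   63.    ]
stripeB [ 1.6613 -0.5812 63.    ]
bartop_nose [-13.9234  42.5623  63.    ]
bartop_tail [ 15.8966 -40.964   63.    ]
nose [-13.6233  43.5661   5.    ]
skirtR [49.3494 22.1009 15.    ]
skirtL [-50.7069 -14.1285  15.    ]
skirtT [-16.9708  51.4616  15.    ]
discL [-72.781  -28.7622   3.    ]
discR [74.4924 30.7919  3.    ]
discT [-26.298  70.834   3.   ]
yaw corr deg -91.21242623588009 -88.78757376411993
```

{"api": "servo_tool", "payload": {
  "targets": [
    [[0,0,0.053,0.005,0.013,0.1,-1],[0,0,0.053,0.005,0.013,0.22,-1],[0,0,0.053,0.005,0.013,0.36,-1],[0,0,0.053,0.005,0.013,0.5,-1],[0,0,0.053,0.005,0.013,0.64,-1],[0,0,0.053,0.005,0.013,0.75,-1],[0,0,0.053,0.005,0.013,0.81,-1],[0,0,0.053,0.005,0.013,0.83,-1]]
  ]
}}

```text
t: 7.8
tcp_pos: [0.5705, 0.0303, 0.1321]
ee_rot: [0.252, 0.582, 0.756, 0.163]
ft_force: [0.7, -0.3, -0.2]
gripper_width: 1.001
grip_force: 0.0
```

{"api": "servo_tool", "payload": {
  "targets": [
    [[0,0,0,0,0,0,0.6],[0,0,0,0,0,0,1],[0,0,0,0,0,0,1],[0,0,0,0,0,0,1],[0,0,0,0,0,0,1],[0,0,0,0,0,0,1],[0,0,0,0,0,0,1],[0,0,0,0,0,0,1]]
  ],
  "grip_force": 30
}}

```text
t: 8.6
tcp_pos: [0.5705, 0.0308, 0.1334]
ee_rot: [0.253, 0.582, 0.755, 0.163]
ft_force: [0.1, -0.2, -0.5]
gripper_width: 0.331
grip_force: 0.0
```

{"api": "servo_tool", "payload": {
  "targets": [
    [[0,0,0,0,0,0,1],[0,0,0,0,0,0,1],[0,0,0,0,0,0,1],[0,0,0,0,0,0,1],[0,0,0,0,0,0,1],[0,0,0.04,0,0,0,1],[0,0,0.1,0,0,0,1],[0,0,0.2,0,0,0,1]]
  ]
}}

```text
t: 9.4
tcp_pos: [0.5708, 0.0308, 0.1336]
ee_rot: [0.239, 0.64, 0.707, 0.183]
ft_force: [1.4, 0.0, 1.3]
gripper_width: 0.198
grip_force: 30.0
```

{"api": "servo_tool", "payload": {
  "targets": [
    [[0,0,0.12,0,0,0,1],[0,0,0.24,0,0,0,1],[0,0,0.36,0,0,0,1],[0,0,0.48,0,0,0,1],[0,0,0.6,0,0,0,1],[0,0,0.7,0,0,0,1],[0,0,0.8,0,0,0,1],[0,0,0.86,0,0,0,1]]
  ]
}}

```text
t: 10.2
tcp_pos: [0.5739, 0.03, 0.1358]
ee_rot: [0.167, 0.837, 0.454, 0.254]
ft_force: [9.3, -8.3, -0.5]
gripper_width: 0.197
grip_force: 30.0
```

{"api": "servo_tool", "payload": {
  "targets": [
    [[0,0,0.12,0,0,0,1],[0,0,0.24,0,0,0,1],[0,0,0.36,0,0,0,1],[0,0,0.48,0,0,0,1],[0,0,0.6,0,0,0,1],[0,0,0.7,0,0,0,1],[0,0,0.8,0,0,0,1],[0,0,0.86,0,0,0,1]]
  ]
}}

```text
t: 11.0
tcp_pos: [0.5759, 0.0271, 0.1374]
ee_rot: [0.075, 0.941, 0.15, 0.295]
ft_force: [17.7, -24.4, 1.0]
gripper_width: 0.194
grip_force: 30.0
```

{"api": "servo_tool", "payload": {
  "targets": [
    [[0,0,0.12,0,0,0,1],[0,0,0.24,0,0,0,1],[0,0,0.36,0,0,0,1],[0,0,0.48,0,0,0,1],[0,0,0.6,0,0,0,1],[0,0,0.7,0,0,0,1],[0,0,0.77,0,0,0,1],[0,0,0.8,0,0,0,1]]
  ]
}}

```text
t: 11.8
tcp_pos: [0.5756, 0.0236, 0.1376]
ee_rot: [-0.017, 0.941, -0.148, 0.302]
ft_force: [21.6, -36.4, -3.7]
gripper_width: 0.195
grip_force: 30.0
```

```bash
python3 w.py wk2 pointer index_mark; python3 -c "
from d import *
dial('wk2',env.observe())"
```

```text
11.8 [ 0.076   0.2264  2.1689 -0.6357  0.1711  2.5559] [0.5756 0.0236 0.1376] [ 21.5749 -36.4488  -3.7082]
[[ 0.7732 -0.2688  0.5744]
 [-0.2893 -0.9555 -0.0576]
 [ 0.5644 -0.1217 -0.8165]]
pointer 0.69 [153.7, 286.1]
index_mark 0.9 [151.9, 284.6]
red 1751 [413.2313  33.8132] [103.3851 -86.8864   5.    ] r 135.04715569437792
red 627 [281.3716 139.2743] [ 68.9957 -14.4894   5.    ] r 70.50070329444065
```

View pics/wk2.png

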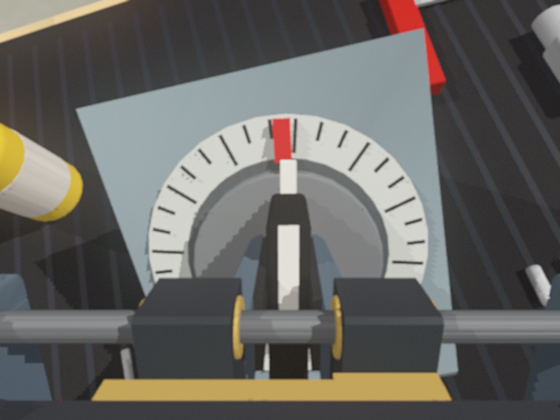

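The pointer nose at (288,175) sits slightly past the red tab, whose centre is (281,139). The TCP arc shows the grip is about 5 mm off-axis along the bar. I'll relieve that side load and turn back a little.

{"api": "servo_tool", "payload": {
  "targets": [
    [[0,0,0,0.03,0.016,0,1],[0,0,0,0.06,0.032,0,1],[0,0,0,0.087,0.047,-0.005,1],[0,0,-0.02,0.087,0.047,-0.005,1],[0,0,-0.04,0.087,0.047,-0.005,1],[0,0,-0.055,0.087,0.047,-0.005,1],[0,0,-0.055,0.087,0.047,-0.005,1],[0,0,-0.055,0.087,0.047,-0.005,1]]
  ]
}}

```text
t: 12.75
tcp_pos: [0.5759, 0.0231, 0.1378]
ee_rot: [-0.015, 0.946, -0.125, 0.299]
ft_force: [6.7, 0.2, -9.4]
gripper_width: 0.201
grip_force: 30.0
```

```bash
cat > e.py <<'E'
# angle between pointer nose/stripe and index tab, seen in dial plane; dc corrected along image so that axis = given local xy
from d import *
def run(name,o):
    L,im,c,D=dial(name,o)
    hsv=cv2.cvtColor(im,cv2.COLOR_BGR2HSV)
    g=(hsv[...,1]<45)&(hsv[...,2]>170); g[:150]|=False
    for v in range(160,200,4):
        u=np.where(g[v,260:320])[0]+260
        print(v,(u.min(),u.max()) if len(u) else None)
    return L,im
if __name__=="__main__":
    o=env.observe(); im=env.capture("wrist"); cv2.imwrite("pics/%s.png"%sys.argv[1],im)
    print(o["t"],o["joint_pos"],o["tcp_pos"],o["ft_force"]); run(sys.argv[1],o)
    cv2.imwrite("pics/%s_c.png"%sys.argv[1],cv2.resize(im[90:290,180:380],None,fx=3,fy=3,interpolation=cv2.INTER_CUBIC))
E
python3 e.py wk3
```

```text
12.75 [ 0.0664  0.2259  2.1647 -0.5258  0.1697  2.3937] [0.5759 0.0231 0.1378] [ 6.6896  0.2016 -9.3637]
red 1319 [411.0402  18.3601] [113.9192 -81.3635   5.    ] r 139.9914672322951
red 497 [442.3823  74.8712] [ 86.3178 -94.4297   5.    ] r 127.93638055906224
red 605 [286.8959 138.9636] [ 69.2484 -14.4682   5.    ] r 70.74368882088123
160 (np.int64(260), np.int64(319))
164 (np.int64(279), np.int64(296))
168 (np.int64(280), np.int64(296))
172 (np.int64(280), np.int64(296))
176 (np.int64(279), np.int64(296))
180 (np.int64(279), np.int64(296))
184 (np.int64(279), np.int64(296))
188 (np.int64(279), np.int64(296))
192 (np.int64(280), np.int64(296))
196 None
```

View pics/wk3_c.png

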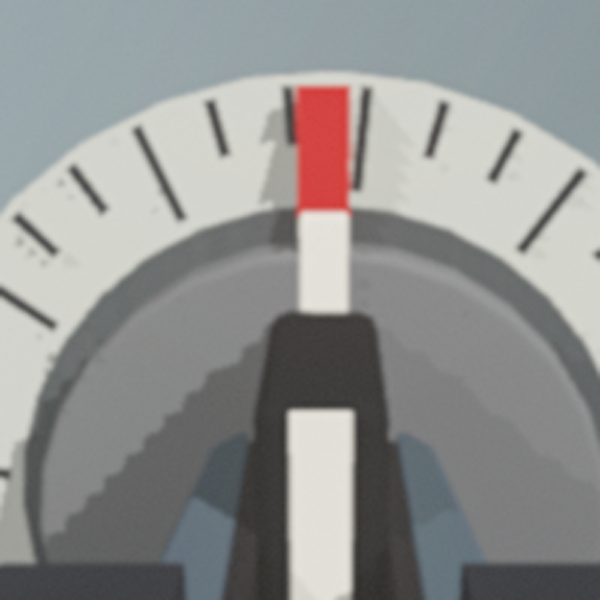

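The nose and the red tab are in line at crop column 324, so the knob is set. I'll release and back off along the axis, working out the legs to the tray view.

{"api": "servo_tool", "payload": {
  "targets": [
    [[0,0,0,0,0,0,-0.2],[0,0,0,0,0,0,-1],[0,0,0,0,0,0,-1],[0,0,0,0,0,0,-1],[0,0,0,0,0,0,-1],[0,0,0,0,0,-0.05,-1],[0,0,0,0,0,-0.2,-1],[0,0,0,0,0,-0.4,-1]]
  ]
}}

```text
t: 13.6
tcp_pos: [0.5525, 0.0253, 0.1711]
ee_rot: [-0.015, 0.946, -0.126, 0.299]
ft_force: [0.1, -0.6, -0.5]
gripper_width: 0.864
grip_force: 0.0
```

{"api": "servo_tool", "payload": {
  "targets": [
    [[0,0,0,0,0,-0.2,-1],[0,0,0,0,0,-0.4,-1],[0,0,0,0,0,-0.6,-1],[0,0,0,0,0,-0.8,-1],[0,0,0,0,0,-0.9,-1],[0,0,0,0,0,-0.9,-1],[0,0,0,0,0,-0.9,-1],[0,0,0,0,0,-0.9,-1]]
  ]
}}

```text
t: 14.4
tcp_pos: [0.5015, 0.0293, 0.244]
ee_rot: [-0.015, 0.946, -0.126, 0.299]
ft_force: [0.2, -0.3, 0.4]
gripper_width: 1.002
grip_force: 0.0
```

```bash
python3 e.py wk4; python3 - <<'E'
from h import *
o=env.observe(); y=np.radians(6); R1=np.array([[np.cos(y),np.sin(y),0],[np.sin(y),-np.cos(y),0],[0,0,-1]])
legs(o["tcp_pos"],Rq(o["ee_rot"]),[.476,-.336,.2],R1,4)
E
```

```text
14.4 [ 0.1002 -0.0389  2.1333 -0.2366  0.4573  2.1161] [0.5015 0.0293 0.244 ] [ 0.2264 -0.3079  0.4105]
red 2197 [383.8111  52.2681] [ 107.2954 -100.3745    5.    ] r 146.92629552528172
red 978 [30.8947 92.0849] [128.8927 191.0345   5.    ] r 230.45065652231693
red 200 [287.12 119.58] [ 69.1415 -14.5188   5.    ] r 70.64942844316352
red 1091 [187.9881 380.0871] [-179.6627  138.198     5.    ] r 226.66574277252698
160 None
164 (np.int64(281), np.int64(292))
168 (np.int64(281), np.int64(292))
172 (np.int64(281), np.int64(292))
176 (np.int64(281), np.int64(292))
180 (np.int64(281), np.int64(292))
184 (np.int64(281), np.int64(292))
188 (np.int64(281), np.int64(292))
192 (np.int64(281), np.int64(292))
196 (np.int64(281), np.int64(292))
[0.0, -0.195, -0.114, 0.113, 0.91, 0.096]
[0.0, -0.195, -0.114, 0.045, 0.917, 0.084]
[0.0, -0.195, -0.114, -0.024, 0.918, 0.082]
[0.0, -0.195, -0.114, -0.093, 0.913, 0.091]
```

View pics/wk4.png

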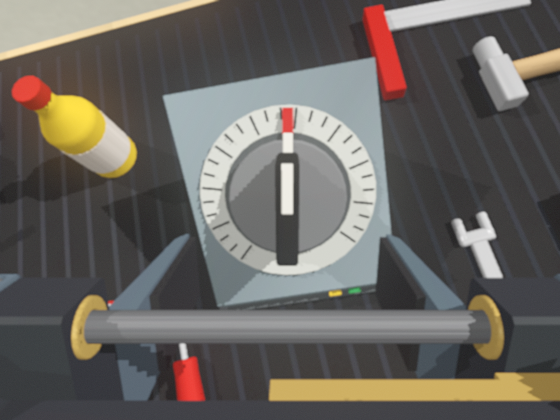

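With the gripper clear, the pointer (287,140) and red tab (287,120) are in line, so the knob is done. Moving to the tray view.

{"api": "servo_tool", "payload": {
  "targets": [
    [[0,-0.02,-0.01,0.01,0.08,0.01,-1],[0,-0.05,-0.03,0.03,0.2,0.02,-1],[0,-0.07,-0.04,0.04,0.33,0.03,-1],[0,-0.1,-0.06,0.06,0.46,0.05,-1],[0,-0.13,-0.07,0.07,0.59,0.06,-1],[0,-0.15,-0.09,0.09,0.71,0.08,-1],[0,-0.175,-0.1,0.1,0.81,0.09,-1],[0,-0.195,-0.114,0.113,0.91,0.096,-1]]
  ]
}}

```text
t: 15.25
tcp_pos: [0.4953, -0.0626, 0.233]
ee_rot: [-0.011, 0.971, -0.082, 0.226]
ft_force: [0.2, -0.3, -0.3]
gripper_width: 0.998
grip_force: 0.0
```

{"api": "servo_tool", "payload": {
  "targets": [
    [[0,-0.02,-0.01,0,0.12,0.01,-1],[0,-0.05,-0.03,0.01,0.24,0.02,-1],[0,-0.07,-0.04,0.02,0.36,0.03,-1],[0,-0.1,-0.06,0.02,0.48,0.04,-1],[0,-0.12,-0.07,0.03,0.6,0.05,-1],[0,-0.15,-0.09,0.03,0.71,0.06,-1],[0,-0.175,-0.1,0.04,0.82,0.07,-1],[0,-0.195,-0.114,0.045,0.917,0.084,-1]]
  ]
}}

```text
t: 16.05
tcp_pos: [0.4891, -0.1541, 0.2225]
ee_rot: [-0.008, 0.988, -0.037, 0.152]
ft_force: [1.0, 0.4, -0.8]
gripper_width: 1.0
grip_force: 0.0
```

{"api": "servo_tool", "payload": {
  "targets": [
    [[0,-0.02,-0.01,0,0.12,0.01,-1],[0,-0.05,-0.03,-0.01,0.24,0.02,-1],[0,-0.07,-0.04,-0.01,0.36,0.03,-1],[0,-0.1,-0.06,-0.01,0.48,0.04,-1],[0,-0.12,-0.07,-0.02,0.6,0.05,-1],[0,-0.15,-0.09,-0.02,0.71,0.06,-1],[0,-0.175,-0.1,-0.02,0.82,0.07,-1],[0,-0.195,-0.114,-0.024,0.918,0.082,-1]]
  ]
}}

```text
t: 16.85
tcp_pos: [0.4827, -0.2456, 0.2121]
ee_rot: [-0.003, 0.997, 0.008, 0.076]
ft_force: [0.3, -0.0, -0.3]
gripper_width: 1.004
grip_force: 0.0
```

{"api": "servo_tool", "payload": {
  "targets": [
    [[0,-0.02,-0.01,-0.01,0.12,0.01,-1],[0,-0.05,-0.03,-0.02,0.25,0.02,-1],[0,-0.07,-0.04,-0.04,0.39,0.04,-1],[0,-0.1,-0.06,-0.05,0.53,0.05,-1],[0,-0.13,-0.07,-0.07,0.67,0.07,-1],[0,-0.16,-0.09,-0.08,0.79,0.08,-1],[0,-0.18,-0.105,-0.09,0.88,0.09,-1],[0,-0.195,-0.114,-0.093,0.913,0.091,-1]]
  ]
}}

```text
t: 17.65
tcp_pos: [0.4762, -0.3368, 0.2008]
ee_rot: [0.0, 0.999, 0.053, -0.0]
ft_force: [0.8, 0.2, 0.4]
gripper_width: 0.997
grip_force: 0.0
```

```bash
python3 w.py wt1 tray_handle tray_mid bush0_mid
```

```text
17.65 [-0.6348  0.3561  1.6012 -0.001   1.1839  0.8311] [ 0.4762 -0.3368  0.2008] [0.8178 0.1895 0.4486]
[[ 0.9945  0.105  -0.0002]
 [ 0.105  -0.9945 -0.001 ]
 [-0.0003  0.001  -1.    ]]
tray_handle 0.84 [205.2, 282.2]
tray_mid 0.91 [194.5, 283.5]
bush0_mid 0.93 [230.9, 316.9]
bush0_mid 0.18 [174.5, 107.6]
```

View pics/wt1.png

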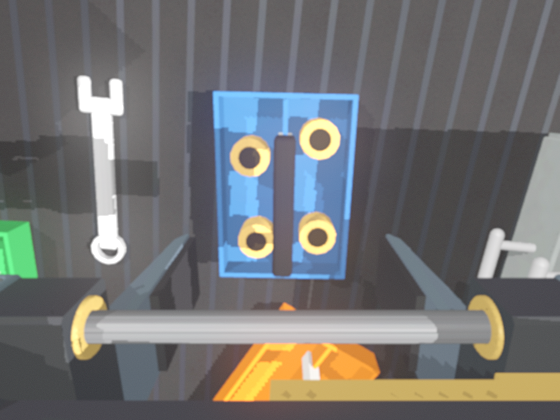

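The tray is below, square in the view, with four bushings and its handle bar from (284,134) to (283,275). The rims are at columns about 214–358. I'll measure the bar.

```bash
cat > t.py <<'E'
from h import *
np.set_printoptions(precision=4,suppress=True)
o=env.observe(); c=cam("wrist",o); R=Rq(o["ee_rot"]); im=cv2.imread("pics/wt1.png")
T=lambda u,v,z:(R.T@(atz(c,(v,u),z)-o["tcp_pos"]))*1000
g=im.max(2)
for v in (145,160,190,220,250,265):
    u=np.where(g[v,262:306]<75)[0]+262; print(v,u.min(),u.max(),T((u.min()+u.max())/2,v,.087))
col=g[110:300,283]; print(col[15:35],col[155:180])
for v in(135,275): print("end",T(283.5,v,.087))
hsv=cv2.cvtColor(im,cv2.COLOR_BGR2HSV); m=cv2.inRange(hsv,(98,110,60),(118,255,255)); m[:,:200]=0;m[:,370:]=0;m[285:]=0
k=np.vstack([x for x in cv2.findContours(m,cv2.RETR_EXTERNAL,cv2.CHAIN_APPROX_NONE)[0] if len(x)>30]).reshape(-1,2)
for nm,cor in [("tl",k[(k[:,0]+k[:,1]).argmin()]),("tr",k[(k[:,0]-k[:,1]).argmax()]),("bl",k[(k[:,0]-k[:,1]).argmin()]),("br",k[(k[:,0]+k[:,1]).argmax()])]: print(nm,cor,T(*cor,.030))
E
python3 t.py
```

```text
Traceback (most recent call last):
  File "t.py", line 7, in <module>
    u=np.where(g[v,262:306]<75)[0]+262; print(v,u.min(),u.max(),T((u.min()+u.max())/2,v,.087))
                                                ~~~~~^^
ValueError: zero-size array to reduction operation minimum which has no identity
```

```bash
sed -i 's/<75)/<105)/; s/for v in (145,160,190,220,250,265):/for v in (160,175,190,205,215,255):/; s/^    u=np/    print(g[v,266:302:2]);u=np/' t.py; python3 t.py
```

```text
[255 255 179 172 118 113 116 117 119 118 118 119 118 117 159 239 245 244]Traceback (most recent call last):
  File "t.py", line 7, in <module>
    print(g[v,266:302:2]);u=np.where(g[v,262:306]<105)[0]+262; print(v,u.min(),u.max(),T((u.min()+u.max())/2,v,.087))
                                                                       ~~~~~^^
    return umr_minimum(a, axis, None, out, keepdims, initial, where)
ValueError: zero-size array to reduction operation minimum which has no identity
```

```bash
sed -i 's/<105)/<140)/; s/print(g\[v,266:302:2\]);//' t.py; python3 t.py
```

```text
160 274 293 [ 38.7668  -4.4354 114.2278]
175 273 293 [ 27.7904  -4.8342 114.216 ]
190 274 292 [ 16.5403  -4.8753 114.2041]
205 274 292 [  5.0063  -4.9175 114.192 ]
215 274 292 [ -2.8461  -4.9461 114.1837]
255 272 290 [-35.6347  -6.6204 114.1479]
[249 250 253 254 254 254 255 255 249 220 165 113 103 110 113 116 118 120
 119 119] [102 105 101 103 105 103 102 104 103 101 109 152 174 154 114 108 110 113
 113 114 112 113 112 113 112]
end [ 56.4795  -4.3778 114.2465]
end [-52.9093  -4.7335 114.1313]
tl [213  91] [ 86.0523 -63.1357 171.229 ]
tr [358  96] [ 82.0523  56.9357 171.3241]
bl [219 275] [-82.9544 -67.4953 171.0479]
br [343 278] [-86.2093  51.9968 171.1433]
```

The bar is 5 mm toward −y of the tool and turned 1.6°. I'll descend and grip.

{"api": "servo_tool", "payload": {
  "targets": [
    [[0,0,0.036,-0.01,-0.05,0.08,-0.3],[0,0,0.036,-0.01,-0.05,0.18,0],[0,0,0.036,-0.01,-0.05,0.3,0],[0,0,0.036,-0.01,-0.05,0.42,0],[0,0,0.036,-0.01,-0.05,0.54,0],[0,0,0.036,-0.01,-0.05,0.66,0],[0,0,0.036,-0.01,-0.05,0.78,0],[0,0,0.036,-0.01,-0.05,0.9,0]]
  ]
}}

```text
t: 18.65
tcp_pos: [0.4747, -0.3311, 0.11]
ee_rot: [0.001, 0.999, 0.038, 0.001]
ft_force: [-0.3, 0.5, -0.4]
gripper_width: 0.5
grip_force: 0.0
```

{"api": "servo_tool", "payload": {
  "targets": [
    [[0,0,0,0,0,0.12,0],[0,0,0,0,0,0.23,0],[0,0,0,0,0,0.3,0],[0,0,0,0,0,0.328,0],[0,0,0,0,0,0.328,0.4],[0,0,0,0,0,0.328,1],[0,0,0,0,0,0.328,1],[0,0,0,0,0,0.328,1]]
  ],
  "grip_force": 40
}}

```text
t: 19.45
tcp_pos: [0.4752, -0.3319, 0.0789]
ee_rot: [0.002, 0.999, 0.039, 0.001]
ft_force: [0.3, -2.4, -0.9]
gripper_width: 0.181
grip_force: 1.0
```

{"api": "servo_tool", "payload": {
  "targets": [
    [[0,0,0,0,0,0,1],[0,0,0,0,0,0,1],[0,0,0,0,0,0,1],[0,0,0,0,0,0,1],[0,0,0,0,0,0,1],[0,0,0,0,0,-0.02,1],[0,0,0,0,0,-0.04,1],[0,0,0,0,0,-0.08,1]]
  ]
}}

```text
t: 20.25
tcp_pos: [0.4735, -0.3296, 0.0849]
ee_rot: [-0.001, 0.999, 0.038, -0.001]
ft_force: [-0.6, -0.4, -5.2]
gripper_width: 0.169
grip_force: 40.0
```

```bash
cat > p.py <<'E'
from h import *
np.set_printoptions(precision=4,suppress=True)
o=env.observe(); print({k:o[k] for k in("t","joint_pos","tcp_pos","ft_force","torque","gripper_width","grip_force")})
im=env.capture("top"); c=cam("top"); hsv=cv2.cvtColor(im,cv2.COLOR_BGR2HSV)
# white marks on the plate
roi=np.zeros(im.shape[:2],bool); roi[195:275,148:216]=1
m=((hsv[...,1]<110)&(hsv[...,2]>150)&roi).astype(np.uint8)
n,lab,st,ce=cv2.connectedComponentsWithStats(m)
for i in range(1,n):
    if st[i,4]>3: print(st[i],ce[i],atz(c,(ce[i][1],ce[i][0]),.012))
mr=(((hsv[...,0]<10)|(hsv[...,0]>170))&(hsv[...,1]>120)&(hsv[...,2]>80)&roi).astype(np.uint8)
k=max(cv2.findContours(mr,cv2.RETR_EXTERNAL,cv2.CHAIN_APPROX_NONE)[0],key=cv2.contourArea)
P=np.array([atz(c,(v,u),.012) for u,v in cv2.boxPoints(cv2.minAreaRect(k))]); print(P,P.mean(0))
for r in env.spot_point("top","tray_handle")[:4]: print(r["location"],atz(c,r["location"],o["tcp_pos"][2]-.003))
cv2.imwrite("pics/plate.png",cv2.resize(im[195:275,140:220],None,fx=6,fy=6,interpolation=cv2.INTER_CUBIC))
E
python3 p.py
```

```text
{'t': 20.25, 'joint_pos': array([-0.6283,  0.4576,  1.7641,  0.0007,  0.9233,  0.8654]), 'tcp_pos': array([ 0.4735, -0.3296,  0.0849]), 'ft_force': array([-0.5777, -0.3931, -5.2063]), 'torque': array([ 0.0533,  0.0381, -0.0216]), 'gripper_width': 0.16931164954910122, 'grip_force': 39.99857783317566}
[159 201   6   5  24] [161.6667 203.125 ] [0.5617 0.3971 0.012 ]
[205 204   5   6  21] [206.7143 206.381 ] [0.5491 0.2463 0.012 ]
[164 207  11  10  49] [167.4694 209.9592] [0.5385 0.3775 0.012 ]
[194 209  10  10  43] [200.2326 212.0698] [0.5302 0.2679 0.012 ]
[160 251  10  11  47] [162.7872 257.7021] [0.3799 0.3914 0.012 ]
[189 254  12  10  42] [195.8571 260.0952] [0.3706 0.2818 0.012 ]
[154 261   5   6  25] [156.04 263.4 ] [0.3614 0.4135 0.012 ]
[[0.3501 0.4272 0.012 ]
 [0.5779 0.4094 0.012 ]
 [0.5595 0.2299 0.012 ]
 [0.3319 0.2502 0.012 ]] [0.4548 0.3292 0.012 ]
[266.1, 283.3] [ 0.3506 -0.0065  0.0819]
[225.8, 384.6] [ 0.474  -0.3308  0.0819]
```

Grip is good (40 N, about 5 N weight). The plate's corner marks give centre (0.455, 0.330) and yaw −4.8°. Next: lift, then plan the carry.

{"api": "servo_tool", "payload": {
  "targets": [
    [[0,0,0,0,0,-0.08,1],[0,0,0,0,0,-0.2,1],[0,0,0,0,0,-0.33,1],[0,0,0,0,0,-0.46,1],[0,0,0,0,0,-0.59,1],[0,0,0,0,0,-0.72,1],[0,0,0,0,0,-0.85,1],[0,0,0,0,0,-0.97,1]]
  ]
}}

```text
t: 21.15
tcp_pos: [0.4747, -0.3311, 0.1847]
ee_rot: [0.001, 0.999, 0.038, 0.001]
ft_force: [0.2, 0.2, -6.6]
gripper_width: 0.174
grip_force: 40.0
```

{"api": "servo_tool", "payload": {
  "targets": [
    [[0,0,0,0,0,-0.12,1],[0,0,0,0,0,-0.24,1],[0,0,0,0,0,-0.36,1],[0,0,0,0,0,-0.48,1],[0,0,0,0,0,-0.58,1],[0,0,0,0,0,-0.66,1],[0,0,0,0,0,-0.7,1],[0,0,0,0,0,-0.7,1]]
  ]
}}

```text
t: 21.95
tcp_pos: [0.4748, -0.3311, 0.2539]
ee_rot: [0.001, 0.999, 0.038, 0.001]
ft_force: [0.1, -0.6, -6.6]
gripper_width: 0.172
grip_force: 40.0
```

```bash
python3 - <<'E'
from h import *
o=env.observe(); print(o["tcp_pos"],o["ft_force"],o["torque"],o["gripper_width"]); R=Rq(o["ee_rot"]);print(R)
y=np.radians(-4.8); R1=np.array([[np.cos(y),np.sin(y),0],[np.sin(y),-np.cos(y),0],[0,0,-1]])
legs(o["tcp_pos"],R,[.4548,.3297,.255],R1,7)
im=env.capture("wrist"); cv2.imwrite("pics/wt2.png",im)
E
```

```text
[ 0.47477275 -0.33107928  0.25390071] [ 0.05887192 -0.61782386 -6.61732219] [-0.02399642  0.00317605 -0.01275897] 0.17156707161730614
[[ 0.99705032  0.07672522  0.00197376]
 [ 0.0767285  -0.99705067 -0.00164408]
 [ 0.00184179  0.00179067 -0.9999967 ]]
[0.0, -0.0, 0.029, 0.044, -0.943, -0.003]
[0.0, -0.0, 0.029, 0.022, -0.944, -0.003]
[0.0, -0.0, 0.029, 0.001, -0.944, -0.003]
[0.0, -0.0, 0.029, -0.021, -0.944, -0.003]
[0.0, -0.0, 0.029, -0.043, -0.943, -0.002]
[0.0, -0.0, 0.029, -0.064, -0.942, -0.002]
[0.0, -0.0, 0.029, -0.086, -0.94, -0.002]
```

View pics/wt2.png

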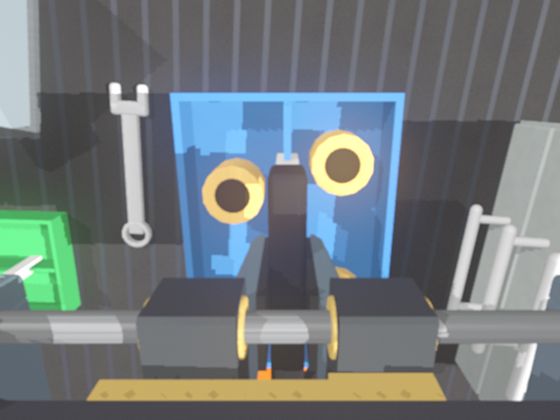

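The tray hangs level and square: rim row 95 is horizontal and the upper two bushings are in place. Carrying it across.

{"api": "servo_tool", "payload": {
  "targets": [
    [[0,0,0,0,-0.04,0,1],[0,0,0.01,0.01,-0.12,0,1],[0,0,0.01,0.01,-0.23,0,1],[0,0,0.015,0.02,-0.36,0,1],[0,0,0.02,0.02,-0.5,0,1],[0,0,0.02,0.03,-0.64,0,1],[0,0,0.025,0.04,-0.79,0,1],[0,0,0.03,0.044,-0.943,0,1]]
  ]
}}

```text
t: 22.8
tcp_pos: [0.4718, -0.2351, 0.2534]
ee_rot: [0.001, 1.0, 0.027, 0.001]
ft_force: [0.5, 0.1, -5.7]
gripper_width: 0.172
grip_force: 40.0
```

{"api": "servo_tool", "payload": {
  "targets": [
    [[0,0,0,0,-0.12,0,1],[0,0,0.01,0.01,-0.24,0,1],[0,0,0.01,0.01,-0.36,0,1],[0,0,0.015,0.01,-0.48,0,1],[0,0,0.02,0.01,-0.6,0,1],[0,0,0.02,0.02,-0.72,0,1],[0,0,0.025,0.02,-0.83,0,1],[0,0,0.03,0.022,-0.944,0,1]]
  ]
}}

```text
t: 23.6
tcp_pos: [0.4689, -0.1413, 0.2532]
ee_rot: [0.001, 1.0, 0.015, 0.001]
ft_force: [0.8, -1.0, -5.5]
gripper_width: 0.171
grip_force: 40.0
```

{"api": "servo_tool", "payload": {
  "targets": [
    [[0,0,0,0,-0.12,0,1],[0,0,0.01,0,-0.24,0,1],[0,0,0.01,0,-0.36,0,1],[0,0,0.015,0,-0.48,0,1],[0,0,0.02,0,-0.6,0,1],[0,0,0.02,0,-0.72,0,1],[0,0,0.025,0,-0.83,0,1],[0,0,0.03,0,-0.944,0,1]]
  ]
}}

```text
t: 24.4
tcp_pos: [0.4661, -0.047, 0.2531]
ee_rot: [0.001, 1.0, 0.003, 0.001]
ft_force: [-0.5, -0.4, -6.1]
gripper_width: 0.175
grip_force: 40.0
```

{"api": "servo_tool", "payload": {
  "targets": [
    [[0,0,0,0,-0.12,0,1],[0,0,0.01,0,-0.24,0,1],[0,0,0.01,-0.01,-0.36,0,1],[0,0,0.015,-0.01,-0.48,0,1],[0,0,0.02,-0.01,-0.6,0,1],[0,0,0.02,-0.02,-0.72,0,1],[0,0,0.025,-0.02,-0.83,0,1],[0,0,0.03,-0.02,-0.944,0,1]]
  ]
}}

```text
t: 25.2
tcp_pos: [0.4635, 0.0474, 0.253]
ee_rot: [0.001, 1.0, -0.009, 0.001]
ft_force: [0.0, 0.1, -5.5]
gripper_width: 0.174
grip_force: 40.0
```

{"api": "servo_tool", "payload": {
  "targets": [
    [[0,0,0,-0.01,-0.12,0,1],[0,0,0.01,-0.01,-0.24,0,1],[0,0,0.01,-0.02,-0.36,0,1],[0,0,0.015,-0.02,-0.48,0,1],[0,0,0.02,-0.03,-0.6,0,1],[0,0,0.02,-0.03,-0.72,0,1],[0,0,0.025,-0.04,-0.83,0,1],[0,0,0.03,-0.043,-0.943,0,1]]
  ]
}}

```text
t: 26.0
tcp_pos: [0.4608, 0.1418, 0.2528]
ee_rot: [0.001, 1.0, -0.021, 0.001]
ft_force: [-0.5, 0.2, -5.9]
gripper_width: 0.172
grip_force: 40.0
```

{"api": "servo_tool", "payload": {
  "targets": [
    [[0,0,0,-0.01,-0.12,0,1],[0,0,0.01,-0.02,-0.24,0,1],[0,0,0.01,-0.03,-0.36,0,1],[0,0,0.015,-0.03,-0.48,0,1],[0,0,0.02,-0.04,-0.6,0,1],[0,0,0.02,-0.05,-0.72,0,1],[0,0,0.025,-0.06,-0.83,0,1],[0,0,0.029,-0.064,-0.942,0,1]]
  ]
}}

```text
t: 26.8
tcp_pos: [0.4583, 0.2362, 0.2527]
ee_rot: [0.001, 0.999, -0.032, 0.001]
ft_force: [0.3, 0.3, -5.6]
gripper_width: 0.171
grip_force: 40.0
```

{"api": "servo_tool", "payload": {
  "targets": [
    [[0,0,0,-0.01,-0.14,0,1],[0,0,0.01,-0.03,-0.3,0,1],[0,0,0.01,-0.04,-0.45,0,1],[0,0,0.015,-0.05,-0.6,0,1],[0,0,0.02,-0.07,-0.74,0,1],[0,0,0.02,-0.08,-0.85,0,1],[0,0,0.025,-0.085,-0.92,0,1],[0,0,0.028,-0.086,-0.94,0,1]]
  ]
}}

```text
t: 27.6
tcp_pos: [0.4558, 0.3304, 0.2525]
ee_rot: [0.001, 0.999, -0.043, 0.001]
ft_force: [0.7, -0.5, -6.2]
gripper_width: 0.174
grip_force: 40.0
```

```bash
python3 - <<'E'
from h import *
np.set_printoptions(precision=4,suppress=True)
o=env.observe(); R=Rq(o["ee_rot"]); print(o["t"],o["joint_pos"],o["tcp_pos"],np.degrees(np.arctan2(R[1,0],R[0,0])),R[2])
# tray in tool frame from wt2: camera fixed in tool
m=env.camera_model("wrist"); f=210/np.tan(np.radians(m["vertical_fov"])/2); T=np.array(m["T_tool_cam"])
def tool(u,v,z):
    d=T[:3,:3]@np.array([(u-m["cx"])/f,(v-m["cy"])/f,1]); return (T[:3,3]+d*(z-T[2,3])/d[2])*1000
for p in [(170,94),(406,94),(178,180),(396,180)]: print(p,tool(*p,.048))
print("bar front top",tool(288,165,-.009))
im=env.capture("top"); c=cam("top")
for r in env.spot_point("top","tray_handle")[:4]: print(r["location"],atz(c,r["location"],o["tcp_pos"][2]-.003))
E
```

```text
27.6 [ 0.6077  0.2905  1.5646 -0.0018  1.2862  2.2643] [0.4558 0.3304 0.2525] -4.888973606788358 [ 0.0013  0.0011 -1.    ]
(170, 94) [ 84.1791 -61.5728  48.    ]
(406, 94) [84.1388 58.6442 48.    ]
(178, 180) [ 39.282  -61.4682  48.    ]
(396, 180) [39.2656 57.4823 48.    ]
bar front top [58.5589 -1.5194 -9.    ]
[299.2, 397.1] [ 0.2639 -0.316   0.2495]
[232.5, 163.0] [0.4551 0.3301 0.2495]
[264.8, 283.4] [ 0.3618 -0.0038  0.2495]
```

{"api": "servo_tool", "payload": {
  "targets": [
    [[0,0,0,0,0,0.06,1],[0,0,0,0,0,0.18,1],[0,0,0,0,0,0.3,1],[0,0,0,0,0,0.42,1],[0,0,0,0,0,0.54,1],[0,0,0,0,0,0.66,1],[0,0,0,0,0,0.78,1],[0,0,0,0,0,0.88,1]]
  ]
}}

```text
t: 28.5
tcp_pos: [0.4557, 0.3294, 0.1634]
ee_rot: [0.001, 0.999, -0.043, 0.0]
ft_force: [0.2, -0.3, -5.6]
gripper_width: 0.171
grip_force: 40.0
```

{"api": "servo_tool", "payload": {
  "targets": [
    [[0,0,0,0,0,0.1,1],[0,0,0,0,0,0.2,1],[0,0,0,0,0,0.3,1],[0,0,0,0,0,0.38,1],[0,0,0,0,0,0.44,1],[0,0,0,0,0,0.49,1],[0,0,0,0,0,0.52,1],[0,0,0,0,0,0.53,1]]
  ]
}}

```text
t: 29.3
tcp_pos: [0.456, 0.3295, 0.1114]
ee_rot: [0.001, 0.999, -0.043, 0.001]
ft_force: [0.9, 0.3, -5.8]
gripper_width: 0.177
grip_force: 40.0
```

```bash
cat > q.py <<'E'
from h import *
import sys
np.set_printoptions(precision=4,suppress=True)
o=env.observe(); R=Rq(o["ee_rot"]); print(o["t"],o["tcp_pos"],np.degrees(np.arctan2(R[1,0],R[0,0])),o["ft_force"])
im=env.capture("wrist"); cv2.imwrite("pics/%s.png"%sys.argv[1],im)
E
python3 q.py wp1
```

```text
29.3 [0.456  0.3295 0.1114] -4.9194358312616515 [ 0.8744  0.2854 -5.8102]
```

View pics/wp1.png

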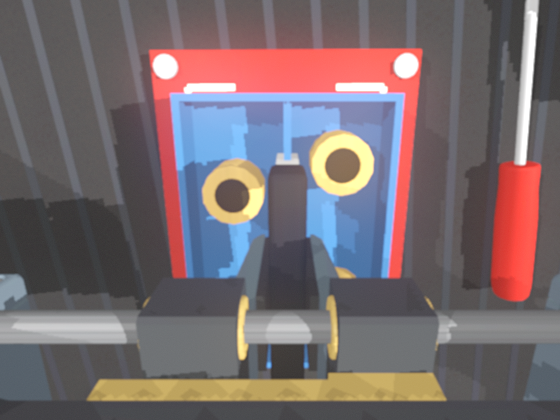

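The hovering tray is framed evenly by the red plate. The front white marks are at row ~88 (columns 184–236 and 336–387) and the tray rim is at row 94. This was my last view, so the remaining checks are numeric.

```bash
cat > r.py <<'E'
from h import *
import sys
np.set_printoptions(precision=2,suppress=True)
o=env.observe(); im=cv2.imread("pics/%s.png"%sys.argv[1]); hsv=cv2.cvtColor(im,cv2.COLOR_BGR2HSV)
m=env.camera_model("wrist"); f=210/np.tan(np.radians(m["vertical_fov"])/2); T=np.array(m["T_tool_cam"])
def tool(u,v,z):
    d=T[:3,:3]@np.array([(u-m["cx"])/f,(v-m["cy"])/f,1]); return ((T[:3,3]+d*(z-T[2,3])/d[2])*1000)[:2]
zp=o["tcp_pos"][2]-.012
w=((hsv[...,1]<90)&(hsv[...,2]>170)).astype(np.uint8); w[:45]=0;w[100:]=0;w[:,:150]=0;w[:,425:]=0
n,l,st,ce=cv2.connectedComponentsWithStats(w)
for i in range(1,n):
    if st[i,4]>20:
        a,b,W,H,_=st[i]; print("mark",st[i],"TL",tool(a,b,zp),"TR",tool(a+W,b,zp),"c",tool(*ce[i],zp))
red=((hsv[...,0]<10)|(hsv[...,0]>170))&(hsv[...,1]>120)
blue=(hsv[...,0]>95)&(hsv[...,0]<120)&(hsv[...,1]>100)
for v in (70,110,140,170,200,240,265):
    u=np.where(red[v,130:440])[0]+130; b=np.where(blue[v,150:430])[0]+150
    L,Rr=tool(u.min(),v,zp),tool(u.max()+1,v,zp)
    s=f"{v} red {u.min()} {u.max()} {L} {Rr} mid {(L+Rr)/2}"
    if v>95:
        B0,B1=tool(b.min(),v,.048),tool(b.max()+1,v,.048); s+=f" | blue {b.min()} {b.max()} {B0} {B1} mid {(B0+B1)/2}"
    print(s)
for u in(190,240,330,380):
    r=np.where(red[:100,u])[0].min(); b=np.where(blue[:140,u])[0].min(); print(u,"plate front",tool(u,r,zp)," rim front",tool(u,b,.048))
E
python3 r.py wp1
```

```text
mark [153  53  25  26 522] TL [108.26 -85.51] TR [108.25 -69.92] c [100.72 -78.9 ]
mark [393  53  26  26 522] TL [108.2   64.01] TR [108.19  80.2 ] c [101.01  72.44]
mark [ 170   82  235   18 1484] TL [ 91.13 -76.54] TR [91.08 73.1 ] c [86.7  -3.18]
70 red 151 420 [ 98.31 -87.85] [98.25 82.51] mid [98.28 -2.67]
110 red 155 416 [ 73.86 -87.94] [73.81 82.55] mid [73.84 -2.7 ] | blue 173 400 [ 76.28 -60.77] [76.25 56.82] mid [76.26 -1.98]
140 red 158 413 [ 54.5  -88.02] [54.46 82.57] mid [54.48 -2.72] | blue 175 398 [ 60.93 -61.14] [60.91 57.17] mid [60.92 -1.98]
170 red 161 410 [ 34.18 -88.09] [34.15 82.6 ] mid [34.16 -2.75] | blue 178 395 [ 44.83 -60.98] [44.81 57.  ] mid [44.82 -1.99]
200 red 165 407 [ 12.83 -87.47] [12.81 82.62] mid [12.82 -2.42] | blue 181 393 [ 27.91 -60.81] [27.9  57.37] mid [27.9  -1.72]
240 red 169 403 [-17.37 -87.56] [-17.36  82.66] mid [-17.37  -2.45] | blue 185 389 [  3.98 -60.57] [ 3.98 57.13] mid [ 3.98 -1.72]
265 red 171 401 [-37.33 -87.99] [-37.32  83.06] mid [-37.32  -2.47] | blue 187 387 [-11.85 -60.71] [-11.84  57.26] mid [-11.84  -1.72]
190 plate front [110.55 -62.26]  rim front [ 83.69 -51.42]
240 plate front [110.54 -31.2 ]  rim front [ 83.68 -25.92]
330 plate front [111.09  24.68]  rim front [72.74 20.33]
380 plate front [111.08  55.7 ]  rim front [83.65 45.44]
```

{"api": "servo_tool", "payload": {
  "targets": [
    [[0,0,0,0.01,-0.008,0.03,1],[0,0,0,0.01,-0.008,0.07,1],[0,0,0,0.01,-0.008,0.11,1],[0,0,0,0.01,-0.008,0.14,1],[0,0,0,0.01,-0.008,0.16,1],[0,0,0,0.01,-0.008,0.18,1],[0,0,0,0.01,-0.008,0.19,1],[0,0,0,0.01,-0.008,0.195,1]]
  ]
}}

```text
t: 30.15
tcp_pos: [0.4571, 0.3302, 0.092]
ee_rot: [0.001, 0.999, -0.043, 0.001]
ft_force: [0.3, -0.6, -6.1]
gripper_width: 0.175
grip_force: 40.0
```

{"api": "servo_tool", "payload": {
  "targets": [
    [[0,0,0,0,0,0.002,1],[0,0,0,0,0,0.004,1],[0,0,0,0,0,0.006,1],[0,0,0,0,0,0.008,1],[0,0,0,0,0,0.01,1],[0,0,0,0,0,0.012,1],[0,0,0,0,0,0.014,1],[0,0,0,0,0,0.014,1]]
  ]
}}

```text
t: 30.95
tcp_pos: [0.4571, 0.3302, 0.091]
ee_rot: [0.0, 0.999, -0.043, 0.001]
ft_force: [-1.5, -0.4, -3.3]
gripper_width: 0.175
grip_force: 40.0
```

{"api": "servo_tool", "payload": {
  "targets": [
    [[0,0,0,0,0,0.002,1],[0,0,0,0,0,0.004,1],[0,0,0,0,0,0.006,1],[0,0,0,0,0,0.008,1],[0,0,0,0,0,0.01,1],[0,0,0,0,0,0.01,1],[0,0,0,0,0,0.01,1],[0,0,0,0,0,0.01,1]]
  ]
}}

```text
t: 31.75
tcp_pos: [0.4571, 0.3302, 0.0909]
ee_rot: [0.0, 0.999, -0.043, 0.001]
ft_force: [-3.0, -1.4, 7.8]
gripper_width: 0.177
grip_force: 40.0
```

```bash
python3 q.py wp2; python3 r.py wp2
```

```text
31.75 [0.4571 0.3302 0.0909] -4.919559202039567 [-2.9765 -1.408   7.7889]
mark [404  51  21  28 484] TL [107.38  64.75] TR [107.37  76.72] c [99.89 71.99]
mark [150  52  20  28 468] TL [106.91 -80.23] TR [106.9 -68.8] c [ 99.46 -76.26]
mark [ 170   84  235   16 1474] TL [ 89.56 -70.45] TR [89.51 67.01] c [86.25 -1.82]
70 red 140 433 [ 97.26 -87.09] [97.19 83.06] mid [97.23 -2.02]
110 red 145 429 [ 74.83 -86.78] [74.78 83.32] mid [74.81 -1.73] | blue 173 401 [ 76.28 -60.77] [76.25 57.34] mid [76.26 -1.72]
140 red 148 426 [ 57.07 -86.99] [57.03 83.53] mid [57.05 -1.73] | blue 175 398 [ 60.93 -61.14] [60.91 57.17] mid [60.92 -1.98]
170 red 152 422 [ 38.43 -86.58] [38.4  83.12] mid [38.42 -1.73] | blue 178 395 [ 44.83 -60.98] [44.81 57.  ] mid [44.82 -1.99]
200 red 155 419 [ 18.85 -86.8 ] [18.84 83.34] mid [18.84 -1.73] | blue 181 393 [ 27.91 -60.81] [27.9  57.37] mid [27.9  -1.72]
240 red 160 415 [ -8.84 -86.44] [-8.84 83.64] mid [-8.84 -1.4 ] | blue 185 389 [  3.98 -60.57] [ 3.98 57.13] mid [ 3.98 -1.72]
265 red 162 412 [-27.16 -86.97] [-27.14  83.5 ] mid [-27.15  -1.73] | blue 187 387 [-11.85 -60.71] [-11.84  57.26] mid [-11.84  -1.72]
190 plate front [109.54 -57.17]  rim front [ 83.69 -51.42]
240 plate front [109.52 -28.72]  rim front [ 83.68 -25.92]
330 plate front [109.5   22.47]  rim front [83.66 19.96]
380 plate front [110.01  50.87]  rim front [83.65 45.44]
```

It is down, centred to within about 1 mm and square. Releasing and lifting clear.

{"api": "servo_tool", "payload": {
  "targets": [
    [[0,0,0,0,0,-0.005,0.4],[0,0,0,0,0,-0.005,0],[0,0,0,0,0,-0.005,0],[0,0,0,0,0,-0.005,0],[0,0,0,0,0,-0.005,0],[0,0,0,0,0,-0.005,0],[0,0,0,0,0,-0.03,0],[0,0,0,0,0,-0.08,0]]
  ]
}}

```text
t: 32.6
tcp_pos: [0.4569, 0.33, 0.0976]
ee_rot: [0.001, 0.999, -0.043, 0.0]
ft_force: [-0.3, 0.7, 0.1]
gripper_width: 0.5
grip_force: 0.0
```

{"api": "servo_tool", "payload": {
  "targets": [
    [[0,0,0,0,0,-0.1,0],[0,0,0,0,0,-0.25,0],[0,0,0,0,0,-0.4,0],[0,0,0,0,0,-0.55,0],[0,0,0,0,0,-0.7,0],[0,0,0,0,0,-0.85,0],[0,0,0,0,0,-0.95,0],[0,0,0,0,0,-1,0]]
  ]
}}

```text
t: 33.4
tcp_pos: [0.4573, 0.3306, 0.1994]
ee_rot: [-0.0, 0.999, -0.043, 0.002]
ft_force: [0.9, 0.1, -0.5]
gripper_width: 0.501
grip_force: 0.0
```

```bash
python3 w.py wf tray_handle tray_mid plate_top bush0_mid; python3 - <<'E'
from h import *
np.set_printoptions(precision=4,suppress=True)
o=env.observe(); c=cam("wrist",o); im=cv2.imread("pics/wf.png"); hsv=cv2.cvtColor(im,cv2.COLOR_BGR2HSV)
red=((hsv[...,0]<10)|(hsv[...,0]>170))&(hsv[...,1]>120); blue=(hsv[...,0]>95)&(hsv[...,0]<120)&(hsv[...,1]>100)
for nm,m,z in(("plate",red,.012),("rim",blue,.042)):
    m=m.astype(np.uint8); n,l,st,ce=cv2.connectedComponentsWithStats(m[:290]); i=1+st[1:,4].argmax(); print(nm,st[i],cv2.boxPoints(cv2.minAreaRect(np.argwhere(l==i)[:,::-1].astype(np.float32))).round().tolist())
    b=cv2.boxPoints(cv2.minAreaRect(np.argwhere(l==i)[:,::-1].astype(np.float32)))
    a,bb,W,H,_=st[i]; print(atz(c,(bb,a+W/2),z),atz(c,(bb+H,a+W/2),z))
for r in env.masks_of("wrist","bush0_mid"): print("bush",r["confidence"],r["extent"])
E
```

```text
33.4 [ 0.6064  0.327   1.6495 -0.0018  1.1623  2.2637] [0.4573 0.3306 0.1994] [ 0.8845  0.1165 -0.4538]
[[ 0.9963 -0.0857  0.0033]
 [-0.0857 -0.9963  0.0003]
 [ 0.0032 -0.0006 -1.    ]]
tray_handle 0.78 [210.8, 285.4]
tray_handle 0.43 [238.8, 323.1]
tray_mid 0.7 [200.9, 288.7]
plate_top 0.26 [139.9, 323.9]
bush0_mid 0.97 [238.3, 321.8]
plate [  187    62   201   206 11544] [[187.0, 62.0], [387.0, 62.0], [387.0, 267.0], [187.0, 267.0]]
[0.5653 0.322  0.012 ] [0.3741 0.3385 0.012 ]
rim [ 214   95  110  144 6170] [[213.0, 95.0], [322.0, 90.0], [329.0, 233.0], [220.0, 238.0]]
[0.5403 0.3388 0.042 ] [0.4189 0.3511 0.042 ]
bush 0.89 [305.8, 216.3, 37.6, 40.9]
```

```bash
python3 -c "
from bench import env
print(env.hand_in())"
```

```text
the job is handed in; nothing more can be done
None
```

I set the knob pointer to the red mark and put the blue tray down on the red plate, within about 1 mm of centre and square with the corner marks, then handed the job in at about 34 s. After the set-down I confirmed only the front margin and one bushing from the camera; the other three showed no sign of having left the tray.

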